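# Soak the tank filter and open the child-proof descaler

## Robot

A 6-joint arm with a two-finger parallel gripper is mounted at the origin on the work surface. World frame = base frame: x ahead of the robot, y to its left, z up, the work surface at z = 0. Lengths are in mm, angles in rad, forces in N, time in s.
With the tool pointing down it reaches from about 400 to 925 mm from the base axis. Payload 12.5 kg.
Tool frame: the origin (TCP) lies at the centre of the arm's flange, where the gripper is bolted on; the fingertips stand 190 mm ahead of it and the grasp point (between the pads) lies env.grip_point_offset ahead of it (env.grip_point_offset is the distance from the TCP to the grasp point, in mm); z points along the fingers, x is the direction in which the jaws open and shut, and the axes are right-handed (so a half turn about z gives the same grasp; the last joint's range is limited). The gripper opens to 95 mm and grips with 3 to 60 N. Pads are 20 mm wide; open, the fingers measure 119 mm over their backs; the gripper's body (75 mm by 180 mm) begins 59 mm behind the grasp point.
Start: joints at [1.058, 0.491, 1.559, -0, 1.092, -0.106], TCP at [247.272, 574.005, 404.761] pointing down, gripper open.
Joint ranges: [-3.1, 3.1], [-0.84, 2.19], [0.05, 2.79], [-1.13, 4.28], [0.06, 2.93], [-2.69, 2.69]. Speed limits (rad/s): [2.22, 2.22, 2.79, 3.14, 3.14, 3.14].

## Interface

Orientations are given as [roll, pitch, yaw] about the fixed x, y, z axes, in that order (R = Rz(yaw) Ry(pitch) Rx(roll)).
In Python, from cell import state, read_camera, camera_model, job_done, env gives the robot as it stands.
- The arm moves only by the tool arm_command, never from a script. Its argument "steps" is a list of rows, each a list of 6 numbers: the shift along the tool's x, y, z in cm, then the turn, a rotation vector about the tool's x, y, z in degrees. In form: [[dx, dy, dz, rx, ry, rz], ...]. A call has 1 to 12 rows; each row is the pose to reach, as a shift and turn from the pose commanded when the call began, along the tool's axes at that moment; what a row does not reach only later rows make up. A row lasts 1/12 s, in which the tool goes at most 41.7 mm and 7.16 degrees, less where a joint would pass 70% of its speed; a pose out of reach is approached as far as the arm can. A call with a gripper value outside its range is refused whole. "jaw" is the finger opening in cm, from 0 to 9.51, set as the call begins (left out, the last holds). The fingers move at their own pace and stop on an object; the grip force is fixed at half the most. Time passes only in rows, so rows that repeat a pose let the fingers close. It gives the time, the measured TCP pose, the force and the opening at its end, in the units of the state.
- state(): the state, without advancing time (a new reading comes with each control period).
- read_camera(name): name is "side" or "top" or "wrist"; returns the picture (420x560x3 uint8, red, green, blue); there is no depth.
- camera_model(name): a dict with "K" (3x3 intrinsics, pixels), "xyz" and "rotation" of the camera in the world. Camera axes: x right, y up, looking along -z (the intrinsics and any distortion apply to the point x, -y, -z); pixel columns grow to the right and rows downward; lengths in mm; the calibration is good to about 2 mm. The wrist camera is an equidistant fisheye: a pixel r from the principal point sees the ray r / f radians off the axis. A picture is of the moment at which its call begins: read the wrist's pose just before it. camera_model takes no time and is no camera call; for the wrist camera it gives the pose at the moment of the call.
- job_done(): hands the job in, once; it reports no verdict.
The state is a dict: "t": time; "joints": joint angles; "qvel": joint speeds; "tau": joint torques, N m; "eef_pos": TCP position; "tcp_rot": TCP orientation; "ft_force": force on the tool from outside, world axes, zero at the start; "moment": the same for the moment, N m; "opening": opening from 0.0 (shut) to 1.0 (fully open).
Only numpy, scipy, OpenCV 4.12 (cv2) and the standard library are available. Lean on these libraries where they do the work, as an engineer would, in place of code of your own. Each camera call takes 0.05 s, during which the arm holds its last target. There are 200 camera calls.

## Task

Slide the flat blue filter screen straight up out of its slots in the clear water tank, stand it in the steel soaking pot and let go. Then open the child-proof descaler bottle in the aluminium caddy: press its red cap down, keep it pressed while turning it counter-clockwise until it is free, and lift it off. Finish while still holding the cap, level and still, about a hand's breadth straight above the bottle's mouth, with the tank, the pot and everything else left standing where they were.

Things in the scene. Friction and masses are not known exactly. Their poses are not given: they have to be found in the camera images.
- tank: Clear open-topped water tank, black rim and foot, loose, 0.7 kg: 190 long (its x) x 74 wide (y) x 115 mm high, walls 3 mm, a small grip bar on its -x end. Origin: centre of its underside. Grey slotted guides on both long inside walls, 15 mm from the centre towards +x, hold the filter screen upright across the tank; slots 8 mm wide, up to 103 mm high.
- screen: Flat filter screen, blue frame with steel mesh: 64 wide (its y) x 113 high x 5 mm thick (x), plus a grip bar on its top edge, 137 mm high in all, 60 g. Origin: centre of its bottom edge, z up along it. It starts upright in the tank's slots, bottom edge 5 mm above the counter, and draws straight up with little effort.
- screen_grip (a point): Middle of the screen's blue grip bar, 124 mm above its bottom edge. The bar is 44 wide, 26 high and 9 mm thick and stands wholly above the tank's rim; take it from above with the fingers on its broad faces (closing along the screen's x axis).
- pot: Round open stainless steel soaking pot, loose, 0.4 kg: outside diameter 99 mm at the rim, inside 90 mm, 95 mm high, inside floor 4 mm above its origin (the centre of its underside). The screen goes in on end and leans on the rim when let go.
- caddy: Low aluminium caddy screwed to the worktop, 205 x 98 x 62 mm. Its +x end holds fast a square white bottle with a blue band, 86 x 86 mm, shoulder 100 to 112 mm above the counter. Origin: on the counter under that bottle's axis, z up. Its -x end holds a green bottle with a small white cap (119 mm high, 103 mm from the origin) and a brush, not needed.
- mouth (a point): Centre of the white bottle's mouth, 141 mm above the counter on the bottle's axis. A grey spring-loaded seal stands up to 10 mm out of it under the cap.
- cap: Red ribbed push-and-turn safety cap on the white bottle, a loose body locked on by three lugs: diameter 54 mm, 26 mm high, 30 g, can be gripped anywhere round its side. Origin: centre of its underside, z up; locked, its underside is 128 mm above the counter. Between its lower edge and the bottle's shoulder lie 16 mm with only the neck, no wider than the cap.
- cap_top (a point): Centre of the cap's top face, 26 mm above its underside. Push it down 4 to 7 mm (spring about 6 N at first, 12 N at the 7 mm stop) and, keeping it down, turn it counter-clockwise seen from above by 45 to 77 degrees (60 is best, a stop lies beyond); there it is free to be drawn straight up. Not pressed, or turned the other way, it stays locked.
- whisk: Bystander: bamboo whisk on a black ceramic shaper, 68 mm across, 150 mm high. Origin: centre of its underside.
- scoop: Bystander: short bamboo scoop lying on the counter, 90 mm long. Origin: under its middle.
- tea_tin: Bystander: green tea tin with aluminium lid, 70 mm across, 81 mm high. Origin: centre of its underside.
- bowl: Bystander: blue tea bowl, 116 mm across, 72 mm high. Origin: centre of its underside.
- tank_lid: Bystander: the tank's black lid, lying flat, 194 x 78 x 16 mm. Origin: centre of its underside.
- cup: Bystander: white cup, 76 mm across, 70 mm high, on a dark wooden tray 12 mm thick. Origin: centre of its underside.
There are look-alikes about, which are no part of the job. There is more than one size of the screen; the job needs the smaller. What is shaped like the tank but pink is not meant.

How it is judged:
By the outcome, as a careful person would: the job done as asked, in the order asked, and still so for the second after the job is handed in, while the arm keeps its last pose, push and grip.
It also fails if it takes over 58 s, if anything falls off the work surface, if the arm or the gripper's body presses on something with over 40 N, if the wrist force passes 120 N, or if a joint passes its speed limit or range.

## Working session

There is one attempt and no reset: what is moved stays moved. The work goes in short steps, Python scripts to look and compute and a tool call to move; the robot and the scene stay as the last step left them, time stands still between calls to the robot, and variables do not carry over. Pictures are saved under pics/ and viewed, about 8 in all and at most 12, crops included, and the job is handed in when it is done.

Besides the shell and the picture viewer there is one more tool, called after "Call:" as name([rows], argument=value, ...), one row to a line, values as JSON. arm_command: Moves the arm, as the interface text tells. Its arguments: {"type":"object","properties":{"steps":{"type":"array"},"jaw":{"type":"number"}},"required":["steps"]}

```bash
mkdir -p pics
python3 - <<'E'
from cell import *
import cv2
s=state();print(s);print(env.grip_point_offset)
for n in("top","side","wrist"):
    m=camera_model(n);print(n,m)
    im=read_camera(n);cv2.imwrite(f"pics/{n}0.png",im[:,:,::-1])
E
```

```text
{'t': 0.0, 'joints': array([ 1.05845007e+00,  4.91531181e-01,  1.55948277e+00, -2.67585796e-05,
        1.09171037e+00, -1.05620143e-01]), 'qvel': array([0.00152922, 0.00172546, 0.00050878, 0.00073362, 0.0001929 ,
       0.0010749 ]), 'tau': array([ 7.41007341e-06, -6.12638211e+01, -2.58161849e+01,  6.91620377e-02,
        4.84308426e-02, -6.50212428e-05]), 'eef_pos': array([247.2206553 , 573.97232248, 404.16778855]), 'tcp_rot': array([-3.14149695e+00,  1.12786474e-03,  1.16408261e+00]), 'ft_force': array([-0.13168097, -0.78780127, -0.08363206]), 'moment': array([0.00356922, 0.01294819, 0.0167566 ]), 'opening': 1.0023323730951728}
171.3
top {'K': array([[389.38207027,   0.        , 274.35577655],
       [  0.        , 389.38207027, 208.3899519 ],
       [  0.        ,   0.        ,   1.        ]]), 'xyz': array([ 223.8287405 ,   18.57899827, 1380.01346988]), 'rotation': array([ 0.2111304 , -0.00231788, -1.63012108])}
side {'K': array([[429.94217473,   0.        , 278.58958119],
       [  0.        , 429.94217473, 209.09707286],
       [  0.        ,   0.        ,   1.        ]]), 'xyz': array([ 111.74002752, -750.33503885, 1173.39355164]), 'rotation': array([ 0.67451964,  0.00653498, -0.47209573])}
wrist {'K': array([[325.1922621 ,   0.        , 279.8418732 ],
       [  0.        , 325.1922621 , 209.69312265],
       [  0.        ,   0.        ,   1.        ]]), 'xyz': array([177.0372293 , 604.03714176, 384.81891894]), 'rotation': array([-2.75681966e-01,  1.13641450e-03,  1.16415637e+00])}
```

View pics/top0.png

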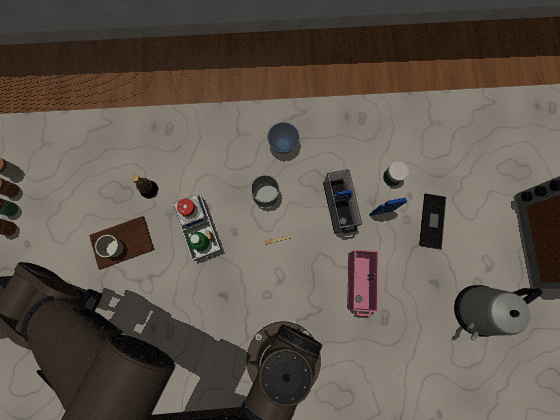

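View pics/side0.png

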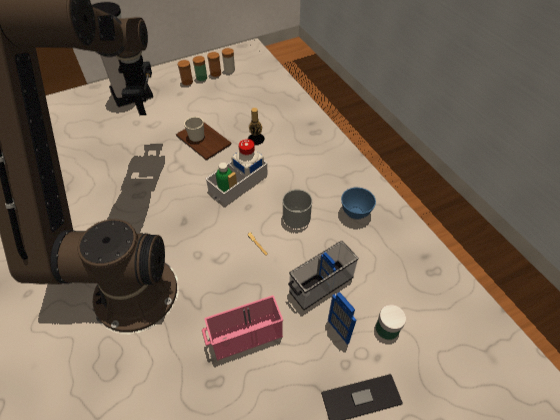

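```bash
cat > h.py <<'E'
import numpy as np, cv2
from scipy.spatial.transform import Rotation as Ro
from cell import *
def ray(m,uv,fish):
    K=m["K"];d=np.array([(uv[0]-K[0,2])/K[0,0],(uv[1]-K[1,2])/K[1,1]])
    if fish:
        r=np.hypot(*d); v=np.array([*(d/r*np.sin(r) if r>0 else d),np.cos(r)])
    else: v=np.array([*d,1.])
    return Ro.from_euler('xyz',m["rotation"]).apply(v*[1,-1,-1])
def onz(m,uv,z,fish=False):
    v=ray(m,uv,fish); return m["xyz"]+v*(z-m["xyz"][2])/v[2]
def proj(m,p,fish=False):
    v=Ro.from_euler('xyz',m["rotation"]).inv().apply(np.array(p,float)-m["xyz"])*[1,-1,-1]
    K=m["K"]; a=v[:2]/v[2]
    if fish: r=np.hypot(v[0],v[1]); a=v[:2]/r*np.arctan2(r,v[2])
    return a*K[0,0]+K[:2,2]
E
python3 - <<'E'
from h import *
t=cv2.imread("pics/top0.png");m=camera_model("top")
for n,uv,z in[("cap",(185,207),154),("green",(199,240),119),("screen",(343,196),129),("pot",(265,191),95),("tank",(342,204),115),("pink",(363,283),100),("big screen",(388,208),100),("tin",(396,173),81),("bowl",(284,138),72)]:
    print(n,onz(m,uv,z).round())
c=np.hstack([cv2.resize(t[160:260,310:410],(400,400),interpolation=2),cv2.resize(t[170:270,160:260],(400,400),interpolation=2)])
cv2.imwrite("pics/crop1.png",c)
E
```

```text
cap [507. 287. 154.]
green [403. 251. 119.]
screen [ 520. -230.  129.]
pot [561.  28.  95.]
tank [ 496. -226.  115.]
pink [ 235. -272.  100.]
big screen [ 476. -382.  100.]
tin [ 602. -431.   81.]
bowl [758. -51.  72.]
```

View pics/crop1.png

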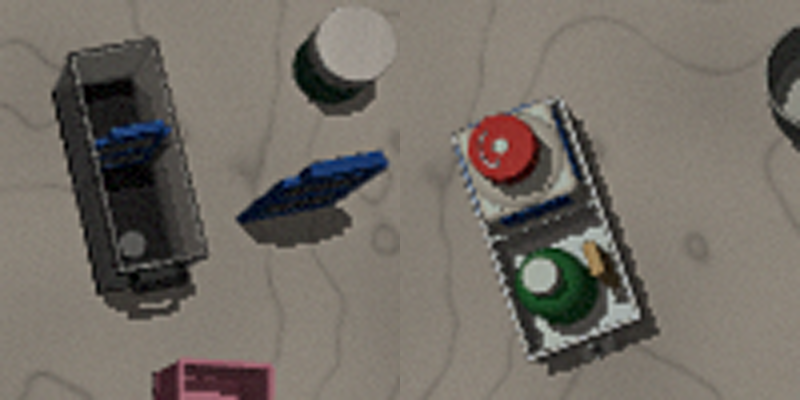

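```bash
cat >> h.py <<'E'
def delta(p,yaw):
    """cm/deg step in tool axes from now to grasp point p, tool down with yaw"""
    s=state(); R=Ro.from_euler('xyz',s["tcp_rot"]); T=Ro.from_euler('xyz',[np.pi,0,yaw])
    tcp=np.array(p,float)+[0,0,env.grip_point_offset]
    d=R.inv().apply(tcp-s["eef_pos"])/10; r=(R.inv()*T).as_rotvec(degrees=True)
    print("delta",d.round(2),r.round(2),"t",round(s["t"],2))
def snap(n,f):
    m=camera_model(n); im=read_camera(n)[:,:,::-1].copy(); cv2.imwrite("pics/"+f,im); return m,im
E
python3 - <<'E'
from h import *
m=camera_model("top")
c=[onz(m,(310+x/4,160+y/4),115) for x,y in((75,52),(155,40),(207,258),(120,270))]
print(np.round(c)); ce=np.mean(c,0)
a=(c[0]+c[1]-c[2]-c[3])/2; yaw=np.arctan2(a[1],a[0]);print("tank",ce,np.linalg.norm(a[:2]),yaw,np.linalg.norm(c[0]-c[1]))
u=np.array([np.cos(yaw),np.sin(yaw)]);print("grip",ce[:2]+15*u)
delta([*(ce[:2]+15*u),235],yaw)
E
```

```text
[[ 606. -192.  115.]
 [ 613. -261.  115.]
 [ 423. -285.  115.]
 [ 417. -212.  115.]]
tank [ 514.77108105 -237.28052327  115.        ] 190.23988519888974 0.11737565599146409 69.08118303632025
grip [ 529.66787179 -235.52392837]
delta [-63.17  57.97  -0.15] [2.000e-02 5.000e-02 5.997e+01] t 0.15
```

Call:
arm_command([
  [-31.5, 29, 0, 0, 0, 30],
  [-31.5, 29, 0, 0, 0, 30],
  [-31.5, 29, 0, 0, 0, 30],
  [-31.5, 29, 0, 0, 0, 30],
  [-31.5, 29, 0, 0, 0, 30],
  [-31.5, 29, 0, 0, 0, 30],
  [-31.5, 29, 0, 0, 0, 30],
  [-31.5, 29, 0, 0, 0, 30],
  [-31.5, 29, 0, 0, 0, 30],
  [-63, 58, 0, 0, 0, 60],
  [-63, 58, 0, 0, 0, 60],
  [-63, 58, 0, 0, 0, 60],
])

```text
t: 1.15
eef_pos: [412.8, 100.2, 404.9]
tcp_rot: [-3.142, -0.0, 0.259]
ft_force: [1.4, 0.5, 0.4]
opening: 0.997
```

Call:
arm_command([
  [-40, 37, 0, 0, 0, 40],
  [-40, 37, 0, 0, 0, 40],
  [-40, 37, 0, 0, 0, 40],
  [-40, 37, 0, 0, 0, 40],
])

```text
t: 1.48
eef_pos: [323.0, -40.2, 404.6]
tcp_rot: [-3.142, 0.0, -0.24]
ft_force: [0.7, -0.6, 0.8]
opening: 1.001
```

Run:
```python
from h import *
s=state();print(s["eef_pos"],s["tcp_rot"],s["joints"])
delta([529.7,-235.5,235],.117)
```

```text
[322.9500358  -40.189429   404.61438014] [-3.14153781e+00  2.36093211e-05 -2.40193952e-01] [-3.27726129e-01  5.22539932e-02  2.21360187e+00  6.84482802e-05
  8.75765108e-01 -8.75760123e-02]
delta [24.73 14.05 -0.17] [ -0.     0.   -20.47] t 1.48
```

Call:
arm_command([
  [24.7, 14, 0, 0, 0, -20.5],
  [24.7, 14, 0, 0, 0, -20.5],
  [24.7, 14, 0, 0, 0, -20.5],
  [24.7, 14, 0, 0, 0, -20.5],
  [24.7, 14, 0, 0, 0, -20.5],
  [24.7, 14, 0, 0, 0, -20.5],
  [24.7, 14, 0, 0, 0, -20.5],
  [24.7, 14, 0, 0, 0, -20.5],
  [24.7, 14, 0, 0, 0, -20.5],
  [24.7, 14, 0, 0, 0, -20.5],
  [24.7, 14, 0, 0, 0, -20.5],
])

```text
t: 2.4
eef_pos: [531.4, -232.0, 404.8]
tcp_rot: [-3.141, 0.0, 0.124]
ft_force: [-0.5, 0.8, -0.6]
opening: 1.002
```

Run:
```python
from h import *
m,im=snap("wrist","w1.png")
s=state();print(s["eef_pos"],s["tcp_rot"])
print(proj(m,[529.7,-235.5,129],True))
hsv=cv2.cvtColor(im,cv2.COLOR_BGR2HSV)
b=cv2.inRange(hsv,(105,140,40),(125,255,255))
n,l,st,ce=cv2.connectedComponentsWithStats(b)
for i in range(1,n):
    if st[i,4]>150: print(st[i],ce[i])
```

```text
[ 531.46735463 -231.93434516  405.0319385 ] [-3.14146931e+00 -2.74345995e-05  1.23720677e-01]
[277.05575367 218.13629941]
[270 172  15  74 812] [277.14655172 209.88423645]
[213 262  18  30 272] [222.86764706 277.69485294]
[197 318  16  32 316] [203.92088608 334.13607595]
[219 319  13  32 181] [224.32044199 332.92265193]
```

View pics/w1.png

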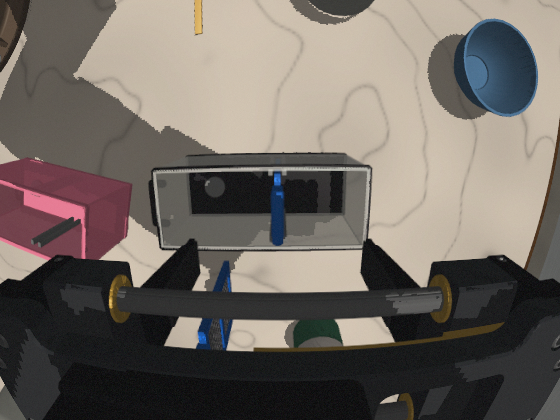

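Run:
```python
from h import *
im=cv2.imread("pics/w1.png");m=camera_model("wrist")
b=cv2.inRange(cv2.cvtColor(im,cv2.COLOR_BGR2HSV),(105,140,40),(125,255,255))
for y in range(172,247,3):
    x=np.where(b[y,255:300])[0]+255
    if len(x): print(y,x.min(),x.max(),im[y,x].max(1).tolist())
c=[onz(m,q,115,True) for q in((371,167),(153,169),(162,249),(368,249))]
print(np.round(c,1),np.mean(c,0))
for q in((277,186),(277,245)):print(onz(m,q,142,True))
cv2.imwrite("pics/c2.png",cv2.resize(im[160:256,140:380],(800,320),interpolation=cv2.INTER_CUBIC))
```

```text
172 274 279 [59, 75, 72, 72, 78, 79]
175 274 280 [149, 182, 183, 181, 181, 182, 120]
178 274 280 [205, 237, 222, 195, 199, 201, 139]
181 274 280 [195, 228, 221, 205, 196, 224, 164]
184 274 280 [150, 180, 179, 179, 180, 180, 120]
187 272 282 [62, 76, 75, 78, 76, 78, 77, 77, 79, 80, 62]
190 271 282 [48, 69, 77, 78, 81, 79, 80, 73, 76, 80, 80, 64]
193 271 283 [68, 84, 84, 87, 86, 153, 177, 175, 178, 179, 167, 131, 84]
196 271 283 [74, 83, 85, 87, 86, 86, 85, 87, 86, 86, 143, 134, 88]
199 271 282 [71, 82, 85, 87, 86, 87, 85, 87, 85, 86, 83, 81]
202 271 283 [70, 82, 84, 87, 84, 85, 85, 82, 85, 87, 83, 78, 63]
205 271 283 [69, 80, 85, 85, 85, 87, 87, 86, 85, 87, 86, 77, 64]
208 271 283 [67, 80, 86, 86, 86, 87, 87, 85, 83, 86, 84, 79, 66]
211 271 283 [69, 81, 85, 86, 85, 85, 88, 86, 84, 86, 82, 77, 70]
214 272 283 [81, 84, 86, 84, 86, 86, 84, 85, 84, 82, 80, 70]
217 272 283 [79, 85, 87, 85, 84, 86, 85, 85, 86, 82, 78, 72]
220 272 283 [80, 82, 85, 84, 83, 89, 87, 84, 85, 83, 79, 71]
223 272 283 [82, 83, 85, 85, 84, 84, 85, 85, 85, 83, 78, 68]
226 272 283 [78, 84, 85, 84, 85, 85, 85, 88, 86, 85, 80, 67]
229 272 283 [77, 82, 86, 83, 85, 83, 84, 86, 86, 81, 79, 72]
232 272 283 [79, 86, 83, 84, 84, 84, 84, 85, 83, 85, 79, 71]
235 272 283 [80, 85, 85, 86, 83, 87, 85, 85, 84, 83, 80, 72]
238 272 282 [72, 84, 85, 86, 84, 86, 83, 85, 86, 85, 80]
241 273 282 [84, 84, 87, 85, 84, 82, 83, 85, 83, 78]
244 275 280 [83, 77, 79, 77, 78, 77]
[[ 604.8 -184.5  115. ]
 [ 415.9 -208.8  115. ]
 [ 426.2 -284.   115. ]
 [ 617.2 -259.4  115. ]] [ 516.0201793  -234.18716282  115.        ]
[ 526.30258491 -206.0604071   142.        ]
[ 532.164537   -254.11481944  142.        ]
```

View pics/c2.png

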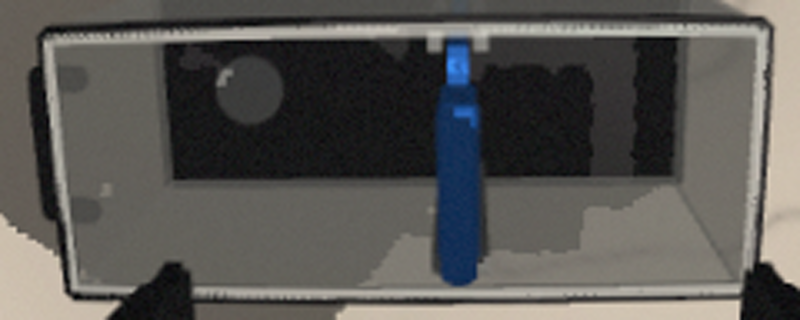

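Call:
arm_command([
  [-0.1, 0, 4, 0, 0, 0],
  [-0.1, 0, 7, 0, 0, 0],
  [-0.1, 0, 9, 0, 0, 0],
  [-0.1, 0, 10, 0, 0, 0],
  [-0.1, 0, 10.3, 0, 0, 0],
  [-0.1, 0, 10.3, 0, 0, 0],
  [-0.1, 0, 10.3, 0, 0, 0],
])

```text
t: 3.03
eef_pos: [531.3, -232.8, 303.0]
tcp_rot: [3.141, -0.001, 0.123]
ft_force: [0.8, -0.5, 0.4]
opening: 0.996
```

Call:
arm_command([
  [0, 0, 0, 0, 0, 0],
  [0, 0, 0, 0, 0, 0],
  [0, 0, 0, 0, 0, 0],
  [0, 0, 0, 0, 0, 0],
  [0, 0, 0, 0, 0, 0],
  [0, 0, 0, 0, 0, 0],
  [0, 0, 0, 0, 0, 0],
  [0, 0, 0, 0, 0, 0],
  [0, 0, 0, 0, 0, 0],
  [0, 0, 0, 0, 0, 0],
  [0, 0, 0, 0, 0, 0],
  [0, 0, 0, 0, 0, 0],
], jaw=0)

```text
t: 4.03
eef_pos: [531.1, -232.8, 301.7]
tcp_rot: [-3.141, 0.0, 0.123]
ft_force: [0.1, 0.6, -0.7]
opening: 0.215
```

Call:
arm_command([
  [0, 0, 0, 0, 0, 0],
  [0, 0, 0, 0, 0, 0],
  [0, 0, 0, 0, 0, 0],
  [0, 0, 0, 0, 0, 0],
  [0, 0, 0, 0, 0, 0],
])

```text
t: 4.45
eef_pos: [530.8, -232.9, 301.7]
tcp_rot: [-3.141, 0.001, 0.123]
ft_force: [-3.8, -0.9, 2.3]
opening: 0.094
```

Call:
arm_command([
  [0, 0, -1, 0, 0, 0],
  [0, 0, -2, 0, 0, 0],
  [0, 0, -3, 0, 0, 0],
  [0, 0, -4, 0, 0, 0],
  [0, 0, -5, 0, 0, 0],
  [0, 0, -6.5, 0, 0, 0],
  [0, 0, -8, 0, 0, 0],
  [0, 0, -9.5, 0, 0, 0],
  [0, 0, -11, 0, 0, 0],
  [0, 0, -12.5, 0, 0, 0],
  [0, 0, -14, 0, 0, 0],
  [0, 0, -14, 0, 0, 0],
])

```text
t: 5.45
eef_pos: [531.2, -232.7, 445.7]
tcp_rot: [3.138, -0.006, 0.123]
ft_force: [0.1, -0.1, -0.1]
opening: 0.094
```

Run:
```python
from h import *
m,t=snap("top","top2.png")
print(state()["opening"]*95)
# pot: rim ellipse from top, dark ring crop
c1=cv2.resize(t[165:220,235:295],(480,440),interpolation=2)
m2,w=snap("wrist","w2.png")
cv2.imwrite("pics/c3.png",np.hstack([c1,cv2.resize(w[150:300,200:360],(320,300))[:440] if 0 else cv2.copyMakeBorder(cv2.resize(w[150:300,200:360],(320,300)),0,140,0,0,0)]))
```

```text
8.822690911613604
```

View pics/c3.png

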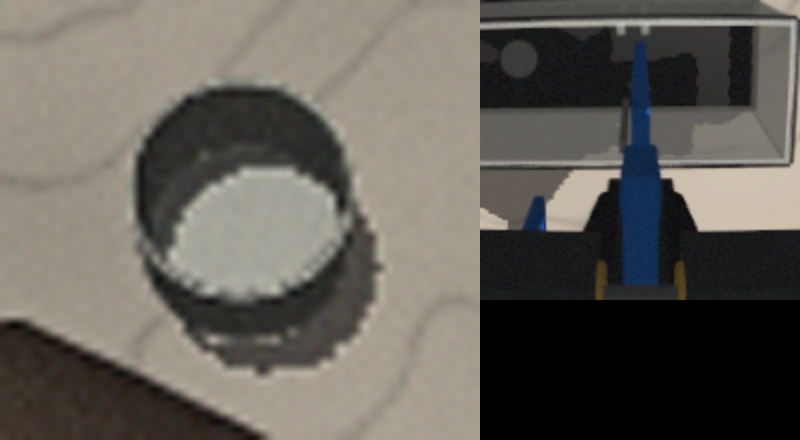

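Run:
```python
from h import *
m=camera_model("top")
c=(265.3,188.9)
print(onz(m,c,95),[np.linalg.norm(onz(m,(c[0]+a,c[1]+b),95)-onz(m,(c[0]-a,c[1]-b),95)) for a,b in((13.7,0),(0,13.5))])
p=onz(m,c,95); delta([p[0]+17,p[1]+2,275],.123)
```

```text
[568.27488138  26.08534076  95.        ] [np.float64(93.47012085271763), np.float64(95.23000274591037)]
delta [  8.59 -25.21  -0.4 ] [ 0.06 -0.11  0.01] t 5.55
```

Call:
arm_command([
  [1, -3, 0, 0, 0, 0],
  [2, -6, 0, 0, 0, 0],
  [3, -9, 0, 0, 0, 0],
  [4, -12, 0, 0, 0, 0],
  [5, -15, 0, 0, 0, 0],
  [6, -18, 0, 0, 0, 0],
  [7, -21, 0, 0, 0, 0],
  [8, -23.5, 0, 0, 0, 0],
  [8.6, -25.2, 0, 0, 0, 0],
  [8.6, -25.2, 0, 0, 0, 0],
  [8.6, -25.2, 0, 0, 0, 0],
])

```text
t: 6.47
eef_pos: [585.5, 28.5, 440.8]
tcp_rot: [-3.141, 0.001, 0.125]
ft_force: [-0.1, 0.0, -0.1]
opening: 0.092
```

Run:
```python
from h import *
m,w=snap("wrist","w3.png"); s=state(); print(s["eef_pos"],s["tcp_rot"],s["opening"])
print("pot centre expected px",proj(m,[568.3,26,95],True),proj(m,[568.3,26,0],True))
_,t=snap("side","s3.png")
x,y=map(int,proj(camera_model("side"),[580,28,180]));c=t[max(0,y-90):y+90,x-75:x+75]
cv2.imwrite("pics/c4.png",np.hstack([w[:420,60:460],cv2.resize(c,(350,420))]))
```

```text
[585.37485596  27.67415073 440.96430842] [-3.14142369e+00  1.02190795e-03  1.23787110e-01] 0.0944836967996849
pot centre expected px [263.20285721 195.17797505] [266.88944212 178.66258758]
```

View pics/c4.png

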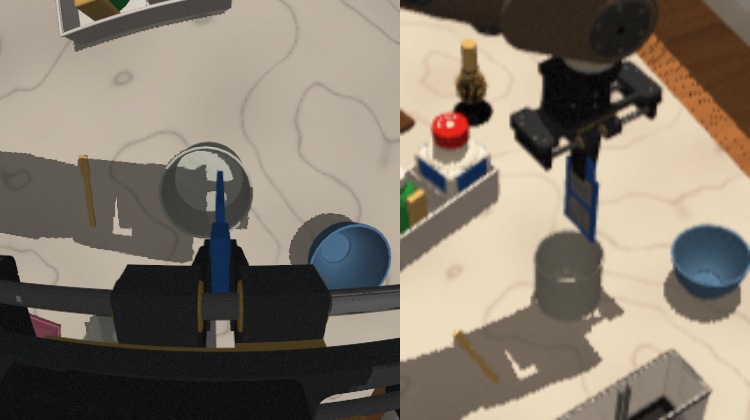

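Call:
arm_command([
  [0.1, -0.3, 2, 0, 0, 0],
  [0.1, -0.3, 4, 0, 0, 0],
  [0.1, -0.3, 6, 0, 0, 0],
  [0.1, -0.3, 8, 0, 0, 0],
  [0.1, -0.3, 9, 0, 0, 0],
  [0.6, -0.3, 10, 0, -1, 0],
  [1.2, -0.3, 11, 0, -2, 0],
  [1.7, -0.3, 12, 0, -3, 0],
  [2.2, -0.3, 13, 0, -4, 0],
  [2.7, -0.3, 13.6, 0, -5, 0],
  [2.7, -0.3, 13.6, 0, -5, 0],
  [2.7, -0.3, 13.6, 0, -5, 0],
])

```text
t: 7.57
eef_pos: [612.2, 34.2, 305.4]
tcp_rot: [-3.141, 0.088, 0.123]
ft_force: [-0.3, -0.2, -0.5]
opening: 0.095
```

Call:
arm_command([
  [0, 0, 0.2, 0, 0, 0],
  [0, 0, 0.4, 0, 0, 0],
  [0, 0, 0.5, 0, 0, 0],
  [0, 0, 0.5, 0, 0, 0],
])

```text
t: 7.9
eef_pos: [611.3, 34.1, 300.8]
tcp_rot: [-3.142, 0.087, 0.123]
ft_force: [-0.6, -0.1, 0.1]
opening: 0.093
```

Call:
arm_command([
  [0, 0, 0, 0, 0, 0],
  [0, 0, 0, 0, 0, 0],
  [0, 0, 0, 0, 0, 0],
  [0, 0, 0, 0, 0, 0],
  [0, 0, 0, 0, 0, 0],
  [0, 0, 0, 0, 0, 0],
  [0, 0, 0, 0, 0, 0],
  [0, 0, 0, 0, 0, 0],
], jaw=5)

```text
t: 8.57
eef_pos: [611.4, 34.1, 300.8]
tcp_rot: [-3.142, 0.087, 0.123]
ft_force: [0.5, -0.2, -1.0]
opening: 0.519
```

Call:
arm_command([
  [0, 0, -1, 0, 0, 0],
  [0, 0, -2, 0, 0, 0],
  [0, 0, -3, 0, 0, 0],
  [0, 0, -5, 0, 0, 0],
  [0, 0, -7, 0, 0, 0],
  [0, 0, -9, 0, 0, 0],
  [0, 0, -11, 0, 0, 0],
  [0, 0, -13, 0, 0, 0],
  [0, 0, -14, 0, 0, 0],
  [0, 0, -14, 0, 0, 0],
], jaw=9.5)

```text
t: 9.4
eef_pos: [623.5, 35.6, 443.2]
tcp_rot: [3.141, 0.083, 0.123]
ft_force: [-0.1, -0.3, -0.1]
opening: 0.999
```

Run:
```python
from h import *
ms,s=snap("side","s4.png");mt,t=snap("top","t4.png")
R=lambda im,a,b,c,d,w,h:cv2.resize(im[a:b,c:d],(w,h),interpolation=2)
x,y=map(int,proj(ms,[570,29,90]));
# caddy cap
hsv=cv2.cvtColor(t,cv2.COLOR_BGR2HSV);b=cv2.inRange(hsv,(0,150,90),(8,255,255))|cv2.inRange(hsv,(172,150,90),(180,255,255))
n,l,st,ce=cv2.connectedComponentsWithStats(b)
for i in range(1,n):
    if st[i,4]>60: print(st[i],ce[i],onz(mt,st[i,:2]+st[i,2:4]/2-.5,154))
cv2.imwrite("pics/c5.png",np.hstack([R(s,y-65,y+65,x-65,x+65,400,400),R(t,150,250,180,280,400,400)]))
```

```text
[177 199  17  16 174] [185.2816092  206.18965517] [509.10528981 287.17617826 154.        ]
```

View pics/c5.png

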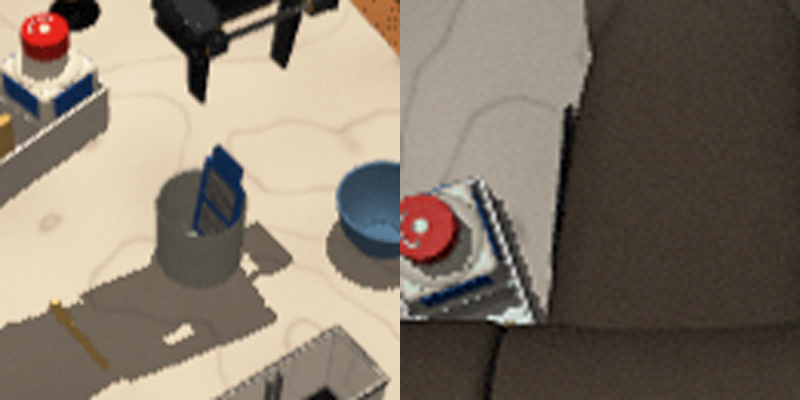

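Run:
```python
from h import *
delta([509,287,250],.123)
print("whisk",onz(camera_model("top"),(140,182),140))
```

```text
delta [ -8.06 -26.36   2.59] [-0.    4.99  0.01] t 9.5
whisk [604.00775932 437.56673093 140.        ]
```

Call:
arm_command([
  [-2, -4, 0, 0, 2, 0],
  [-4, -8, 0.5, 0, 5, 0],
  [-5, -12, 1, 0, 5, 0],
  [-6, -16, 1.5, 0, 5, 0],
  [-7, -20, 2, 0, 5, 0],
  [-8, -24, 2.6, 0, 5, 0],
  [-8, -26.3, 2.6, 0, 5, 0],
  [-8, -26.3, 2.6, 0, 5, 0],
  [-8, -26.3, 2.6, 0, 5, 0],
  [-8, -26.3, 2.6, 0, 5, 0],
])

```text
t: 10.33
eef_pos: [509.9, 286.3, 420.4]
tcp_rot: [3.141, 0.001, 0.124]
ft_force: [-0.2, 0.5, 0.7]
opening: 1.0
```

Run:
```python
from h import *
m,w=snap("wrist","w6.png"); s=state(); print(s["eef_pos"],s["tcp_rot"],s["joints"])
hsv=cv2.cvtColor(w,cv2.COLOR_BGR2HSV);b=cv2.inRange(hsv,(0,140,60),(9,255,255))|cv2.inRange(hsv,(171,140,60),(180,255,255))
n,l,st,ce=cv2.connectedComponentsWithStats(b)
for i in range(1,n):
    if st[i,4]>60:
        a=st[i]; print(a,ce[i]); u=a[0]+a[2]/2-.5
        # far/near rows of cap top at z=154; near (bottom) edge of blob is top-face edge
        for q in((a[0],ce[i,1]),(a[0]+a[2]-1,ce[i,1]),(u,a[1]),(u,a[1]+a[3]-1)): print(onz(m,q,154,True).round(1))
print("expected",proj(m,[509,287,154],True))
cv2.imwrite("pics/c6.png",w)
```

```text
[510.14283484 285.75839653 420.61309082] [3.14117714e+00 1.11160663e-03 1.22509804e-01] [ 3.97676618e-01  4.17947100e-01  1.64038555e+00 -1.10685666e-04
  1.08444269e+00  2.75218376e-01]
[ 246  177   67   70 3259] [279.5446456 212.4409328]
[482.6 286.9 154. ]
[534.6 293.4 154. ]
[505.1 318.4 154. ]
[512.1 261.8 154. ]
expected [279.04515066 216.34211337]
```

View pics/c6.png

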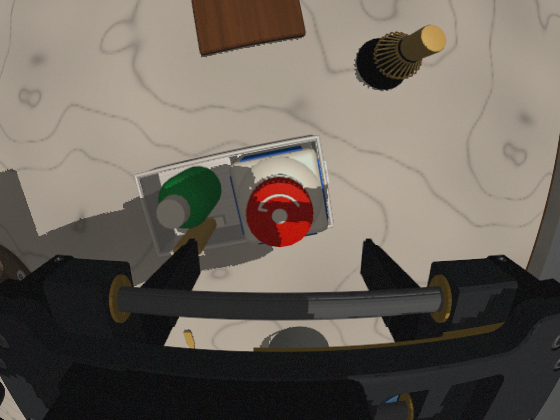

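Call:
arm_command([
  [-0.1, -0.3, 3, 0, 0, 0],
  [-0.1, -0.3, 6, 0, 0, 0],
  [-0.1, -0.3, 8, 0, 0, 0],
  [-0.1, -0.3, 9.5, 0, 0, 0],
  [-0.1, -0.3, 10.2, 0, 0, 0],
  [-0.1, -0.3, 10.4, 0, 0, 0],
  [-0.1, -0.3, 10.4, 0, 0, 0],
  [-0.1, -0.3, 10.4, 0, 0, 0],
], jaw=8)

```text
t: 11.05
eef_pos: [508.9, 289.0, 318.2]
tcp_rot: [-3.141, -0.001, 0.123]
ft_force: [-0.3, -0.6, -0.2]
opening: 0.837
```

Call:
arm_command([
  [0, 0, 0, 0, 0, 0],
  [0, 0, 0, 0, 0, 0],
  [0, 0, 0, 0, 0, 0],
  [0, 0, 0, 0, 0, 0],
  [0, 0, 0, 0, 0, 0],
  [0, 0, 0, 0, 0, 0],
  [0, 0, 0, 0, 0, 0],
  [0, 0, 0, 0, 0, 0],
  [0, 0, 0, 0, 0, 0],
  [0, 0, 0, 0, 0, 0],
], jaw=0)

```text
t: 11.88
eef_pos: [508.5, 289.4, 317.5]
tcp_rot: [-3.141, -0.0, 0.123]
ft_force: [-1.6, -1.1, 4.7]
opening: 0.566
```

Call:
arm_command([
  [0, 0, 0.1, 0, 0, 0],
  [0, 0, 0.2, 0, 0, 0],
  [0, 0, 0.3, 0, 0, 0],
  [0, 0, 0.4, 0, 0, 0],
  [0, 0, 0.5, 0, 0, 0],
  [0, 0, 0.6, 0, 0, 0],
  [0, 0, 0.6, 0, 0, 0],
  [0, 0, 0.6, 0, 0, 0],
])

```text
t: 12.55
eef_pos: [508.5, 289.4, 311.9]
tcp_rot: [-3.141, -0.0, 0.123]
ft_force: [-3.8, -0.1, 11.0]
opening: 0.568
```

Run:
```python
from h import *
s=state();print(s["eef_pos"],s["ft_force"],s["moment"])
```

```text
[508.47970693 289.41669628 311.89292933] [-3.78260125 -0.07541902 10.96799564] [-0.21109818  0.57178585  0.00988908]
```

Call:
arm_command([
  [0, 0, 0, 0, 0, -5],
  [0, 0, 0, 0, 0, -10],
  [0, 0, 0, 0, 0, -15],
  [0, 0, 0, 0, 0, -20],
  [0, 0, 0, 0, 0, -25],
  [0, 0, 0, 0, 0, -30],
  [0, 0, 0, 0, 0, -36],
  [0, 0, 0, 0, 0, -42],
  [0, 0, 0, 0, 0, -48],
  [0, 0, 0, 0, 0, -54],
  [0, 0, 0, 0, 0, -60],
  [0, 0, 0, 0, 0, -60],
])

```text
t: 13.55
eef_pos: [508.7, 289.5, 312.1]
tcp_rot: [3.14, -0.001, 1.177]
ft_force: [-1.2, -0.4, 9.8]
opening: 0.563
```

Call:
arm_command([
  [0, 0, 0, 0, 0, 0],
  [0, 0, 0, 0, 0, 0],
  [0, 0, 0, 0, 0, 0],
])

```text
t: 13.8
eef_pos: [508.8, 289.5, 312.2]
tcp_rot: [3.14, -0.001, 1.171]
ft_force: [-1.1, -0.1, 10.1]
opening: 0.566
```

Call:
arm_command([
  [0, 0, -0.3, 0, 0, 0],
  [0, 0, -0.6, 0, 0, 0],
  [0, 0, -0.9, 0, 0, 0],
  [0, 0, -1.2, 0, 0, 0],
  [0, 0, -1.2, 0, 0, 0],
])

```text
t: 14.22
eef_pos: [508.6, 289.4, 323.6]
tcp_rot: [3.141, -0.0, 1.17]
ft_force: [1.1, 1.2, -0.7]
opening: 0.566
```

Call:
arm_command([
  [0, 0, -1, 0, 0, 0],
  [0, 0, -2, 0, 0, 0],
  [0, 0, -3, 0, 0, 0],
  [0, 0, -4.5, 0, 0, 0],
  [0, 0, -6, 0, 0, 0],
  [0, 0, -7.5, 0, 0, 0],
  [0, 0, -8.7, 0, 0, 0],
  [0, 0, -9.4, 0, 0, 0],
  [0, 0, -9.7, 0, 0, 0],
  [0, 0, -9.7, 0, 0, 0],
  [0, 0, -9.7, 0, 0, 0],
  [0, 0, -9.7, 0, 0, 0],
])

```text
t: 15.22
eef_pos: [508.5, 289.3, 419.7]
tcp_rot: [-3.141, 0.001, 1.17]
ft_force: [0.4, -0.9, -1.6]
opening: 0.566
```

Run:
```python
from h import *
_,s=snap("side","s7.png");_,t=snap("top","t7.png")
q=state();print(q["eef_pos"],q["tcp_rot"],q["opening"],q["ft_force"],abs(q["qvel"]).max(),q["t"])
cv2.imwrite("pics/c7.png",np.hstack([cv2.resize(s[80:380,150:450],(400,400)),cv2.resize(t[100:320,160:460],(400,293))[:293] if 0 else cv2.copyMakeBorder(cv2.resize(t[100:320,160:460],(400,293)),0,107,0,0,0)]))
```

```text
[508.56041356 289.36700682 419.67230817] [-3.14086379e+00  6.97948647e-04  1.17037748e+00] 0.5650353019451018 [-0.66889867  0.57599922 -0.59778692] 0.003102080903633994 15.3167
```

View pics/c7.png

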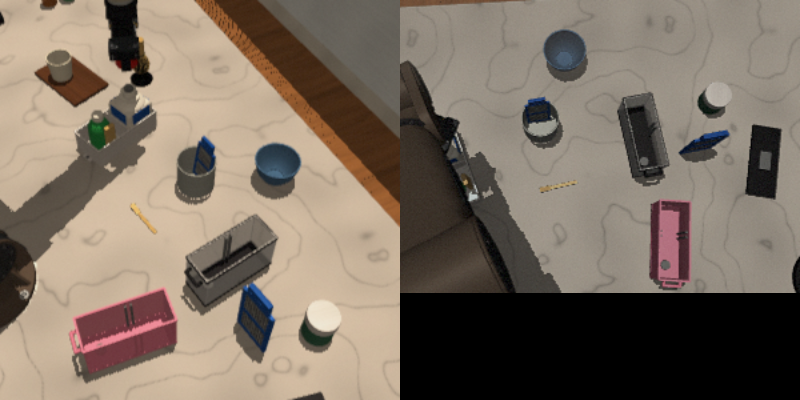

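The pictures show the cap in the fingers, the bottle's grey seal bare, the screen leaning in the pot, and the tank and bystanders still standing in place.

```bash
python3 -c "from cell import *; print(job_done(), state()['t'])"
```

```text
the job is handed in; nothing more can be done
the job is handed in; nothing more can be done
```

The job is done and handed in at about 15 s of the 58 s allowed; no verdict was given.

- **Screen:** I drew it straight up out of the tank and set it on end in the pot, tilted about 5°. I let go, and it leans on the rim.
- **Cap:** I gripped it with the fingers 54 mm apart, pressed it about 6 mm (11 N) and turned it 60° counter-clockwise with the push held. Lifting it met only about 1 N.
- **Last checks:** The cap is still held, level to 0.001 rad and at rest, about 90 mm above the mouth by the arm's reading. The final pictures show the grey seal bare, the screen in the pot, and the tank, pot and other visible things standing in place.
- **Disagreements:** The top and wrist cameras differed by 2 to 5 mm on where the tank and pot stood. The pot's rim also measured 86 to 95 mm across instead of 99. I worked between the estimates for the pot, within the room there was.
- **Not checked:** I did not check the cap's turn against its markings, only by the wrist angle and its coming free.

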